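Change the pattern roller on the clay-strip embosser

ROBOT

A 6-joint arm with a two-finger parallel gripper is mounted at the origin on a cart in front of the work surface, level with it; the furniture and walls round the work are solid. World frame = base frame: x ahead of the robot, y to its left, z up, the work surface at z = 0. Lengths are in m, angles in rad, forces in N, time in s.
With the tool pointing down it reaches from about 0.425 to 0.925 m from the base axis. Payload 12.5 kg.
Tool frame: the origin (TCP) lies on the mounting face of the last link; the fingertips stand 173 mm ahead of it and the grasp point (between the pads) lies 155 mm ahead of it (bot.tips_ahead is the distance from the TCP to the fingertips, in m); z points along the fingers, y is the line along which they close (so a half turn about z gives the same grasp; the last joint's range is limited). The gripper opens to 85 mm and grips with 20 to 120 N. Pads are 22 mm wide; open, the fingers measure 114 mm over their backs; the gripper's body (76 mm by 85 mm) begins 54 mm behind the grasp point. The pads swing forward as they close: fully open they stand 13 mm farther back than shut.
Start: joints at [1.243, 0.491, 1.559, -0, 1.092, -0.106], TCP at [0.137, 0.61, 0.405] pointing down, gripper open.
Joint ranges: [-3.1, 3.1], [-0.84, 2.19], [0.05, 2.79], [-1.13, 4.28], [0.06, 2.93], [-2.69, 2.69]. Speed limits (rad/s): [2.22, 2.22, 2.79, 3.14, 3.14, 3.14].

INTERFACE

Orientations are given as a 3x3 rotation matrix whose columns are the frame's x, y, z axes.
In Python, from plant import bot, optics gives the robot as it stands. The module is installed in compiled form; this text tells all that it offers.
- The arm moves only by the tool jog_arm, never from a script. Its argument "series" is a list of rows, each a list of 3 entries, a list of its own where there are three numbers: the shift along the tool's x, y, z in m, then the turn about the tool's z in degrees, then the gripper's target within -1 to 1 (shut at 1, half-way at 0, fully open at -1). In form: [[[x, y, z], spin, claw], ...]. A call has 1 to 20 rows; each row is the pose to reach, as a shift and turn from the pose commanded when the call began, along the tool's axes at that moment; what a row does not reach only later rows make up. A row lasts 1/12 s, in which the tool goes at most 41.7 mm and 7.16 degrees, less where a joint would pass 70% of its speed; a pose out of reach is approached as far as the arm can. A call with a gripper value outside its range is refused whole. The fingers move at their own pace and stop on an object; "squeeze" is the grip in N (left out, the last holds). Time passes only in rows, so rows that repeat a pose let the fingers close. It gives the time, the measured TCP pose, the force, the opening and the grip force at its end, in the units of the state.
- bot.read_state(): the state, without advancing time (a new reading comes with each control period).
- optics.grab_frame(name): name is "side" or "top" or "wrist"; returns (picture, depth): 480x640x3 uint8, red, green, blue; 480x640 float32, m along the optical axis (not along the pixel's ray), 0 where there is no reading.
- optics.get_calibration(name): a dict with "fx", "fy", "cx", "cy" (pixels), "eye" and "attitude" of the camera in the world. Camera axes: x right, y down, z forward; pixel columns grow to the right and rows downward; lengths in m; the calibration is good to about 2 mm. A picture is of the moment at which its call begins: read the wrist's pose just before it. get_calibration takes no time and is no camera call; for the wrist camera it gives the pose at the moment of the call.
- bot.job_done(): hands the job in; it is judged then, once.
The state is a dict: "clock": time; "joint_positions": joint angles; "qvel": joint speeds; "effort": joint torques, N m; "ee_pos": TCP position; "tool_rot": TCP orientation; "force": force on the tool from outside, world axes, zero at the start; "moment": the same for the moment, N m; "finger_gap": opening from 0.0 (shut) to 1.0 (fully open); "finger_force": force on a finger pad.
Only numpy, scipy, OpenCV 4.12 (cv2) and the standard library are available. Lean on these libraries where they do the work, as an engineer would, in place of code of your own. Each camera call takes 0.05 s, during which the arm holds its last target. There are 200 camera calls.

TASK

The embosser is to be changed over from the wooden fluted roller to the white rope-pattern roller. Squeeze the two red buttons of the black quick-release collar to take it off the spindle, stand the wooden roller in the empty middle bay of the roller tray, turn the white roller so that its D-shaped bore matches the flat of the spindle and seat it fully home, and put the collar back on over it, locked, with its buttons sprung out. Leave the terracotta roller and everything else on the bench where they are.

Things in the scene. Friction and masses are not known exactly. Their poses are not given: they have to be found in the camera images.
- embosser: machine that rolls patterns into clay strips, fixed: grey-blue housing, top plate 56 mm above the bench. Origin on the bench under the spindle axis; x to its back, y to its left, z up. Housing: 82 mm in front of, 124 mm behind and 75 mm either side of the axis. A pressure roller (25 mm across, top 100 mm above the bench) is 84 mm behind the axis; low strip guides, 7 mm high, on the plate
- clear_bench (a point): point on the bench to the machine's right, 150 mm from the spindle axis: the bench within 50 mm of it is kept clear, the collar can be stood there meanwhile
- spindle: upright steel spindle, does not turn. Origin on its axis at the roller seat (top of a 34 mm flange, 60 mm above the bench), z up, x from the axis towards the flat. From the seat up to 37 mm it is a D: radius 12 mm, flat 6.5 mm from the axis, round edge bevelled over the top 2.5 mm; above that a round stub, see spindle_top
- spindle_top (a point): tip of the spindle, on its axis, 77 mm above the roller seat. The round stub below it has 6.5 mm radius; its tapered head (upper 8 mm) overhangs a groove of 3.5 mm radius, in which the collar's catches lock
- fluted_roller_mid (a point): light wooden roller with upright flutes, at the start on the spindle: 50 mm diameter, 40 mm high, 85 to 170 g. Point at its centre, 20 mm above its underside; z up, x towards the flat of its D bore. The bore goes right through: radius 13 mm, flat 7.4 mm from the axis; a black dot on the top lies over the flat
- rope_roller_mid (a point): white roller with slanting rope pattern, to be fitted; stands in an outer bay of the tray. Sizes, point and axes as for the wooden one; its dot too marks the flat. It goes down on the D only with the flats matched within about 0.1 rad (0.2 at the very most); otherwise it stays standing on top of the D, up to 37 mm too high
- diamond_roller_mid (a point): terracotta roller with diamond pattern, in the other outer bay of the tray, not wanted. Sizes, point and axes as for the wooden roller
- tray: fixed wooden tray for rollers, 126 x 270 mm, 18 mm high. Origin at the centre of its underside, y along its length, z up. Floor 7 mm thick; two dividers as high as the walls make three bays, each 112 mm in x and about 80 mm in y, centred at y = -88, 0 and +88 mm; the middle one is empty at the start
- collar_grip (a point): black quick-release collar, 44 mm diameter, 38 mm high, 104 g; at the start locked on the spindle, standing on the roller's top. Point on its axis at mid-height of its red buttons, 26 mm above its underside; z up, y along the line of the buttons: 56 mm over both when out, 47 mm pressed home; each 16 mm wide, 18 mm high. Bore radius 7.7 mm, round, right through: fits the stub at any rotation
- button_a (a joint): travel of the collar's +y button: 0 out, 0.0045 m pressed home; a spring pushes it out with 2.4 N, 7.8 N when home. With both pressed home the catches clear the stub's head; released they lock in the groove
- button_b (a joint): the same for the -y button
- glaze_pot_blue: small glaze pot with white lid and blue glaze, 49 mm across, 51 mm high, behind the machine; origin at the centre of its underside; a bystander
- glaze_pot_rust: small glaze pot with white lid and rust glaze, 49 mm across, 51 mm high, behind the machine; origin at the centre of its underside; a bystander
- glaze_pot_cream: small glaze pot with black lid and cream glaze, 57 mm across, 63 mm high, behind the machine; origin at the centre of its underside; a bystander
- brayer: hand roller with wooden handle, 77 x 160 x 29 mm, lying behind the tray; origin at the centre of its underside; a bystander
Mind the look-alikes: they are no part of the job. What is shaped like the part that bears rope_roller_mid but green, pink or purple is not meant.

How it is judged:
By the outcome, as a careful person would: the job done as asked, in the order asked, and still so for the second after the job is handed in, with the robot touching nothing.
It also fails if it takes over 67 s, if anything falls off the work surface, if the arm or the gripper's body presses on something with over 40 N, if the wrist force passes 120 N, or if a joint passes its speed limit or range.

## Working session

There is one attempt and no reset: what is moved stays moved. The work goes in short steps, Python scripts to look and compute and a tool call to move; the robot and the scene stay as the last step left them, time stands still between calls to the robot, and variables do not carry over. Pictures are saved under pics/ and viewed, at most 13 in all, crops included, and the job is handed in when it is done.

Besides the shell and the picture viewer there is one more tool, called after "Call:" as a command line: name --argument value ..., lists and objects as JSON in quotes. jog_arm: Moves the arm, as the interface text tells. Its arguments: {"type":"object","properties":{"series":{"type":"array","items":{"type":"array"}},"squeeze":{"type":"number"}},"required":["series"]}

```bash
mkdir -p pics; cat > h.py <<'E'
import numpy as np, cv2
from plant import bot, optics
def K(c): return np.array([[c['fx'],0,c['cx']],[0,c['fy'],c['cy']],[0,0,1.]])
def grab(n):
    c=optics.get_calibration(n); p,d=optics.grab_frame(n); return p,d,c
def ray(c,u,v):
    r=np.array([(u-c['cx'])/c['fx'],(v-c['cy'])/c['fy'],1.]); return np.array(c['eye']),np.array(c['attitude'])@r
def onplane(c,u,v,z):
    e,r=ray(c,u,v); return e+r*(z-e[2])/r[2]
def cloud(c,d):
    v,u=np.mgrid[:480,:640]; r=np.stack([(u-c['cx'])/c['fx']*d,(v-c['cy'])/c['fy']*d,d],-1)
    return r@np.array(c['attitude']).T+np.array(c['eye'])
def save(n,p): cv2.imwrite('pics/'+n,p[...,::-1])
E
python3 - <<'E'
from h import *
s=bot.read_state(); print(s)
for n in ('top','side'):
    p,d,c=grab(n); save(n+'0.png',p); np.savez('pics/'+n+'0.npz',p=p,d=d); print(n,c)
E
```

```text
{'clock': 0.0, 'joint_positions': array([ 1.24337958e+00,  4.91571337e-01,  1.55946476e+00, -1.10121763e-05,
        1.09166101e+00, -1.05562088e-01]), 'qvel': array([ 1.05327427e-03,  1.22937833e-03, -4.04793421e-05,  1.25032007e-03,
       -2.08649333e-04,  1.10386436e-03]), 'effort': array([-4.75734865e-03, -6.18432999e+01, -2.61580199e+01, -2.59149947e-04,
        4.17459814e-03, -2.03644794e-05]), 'ee_pos': array([0.13746958, 0.60966122, 0.40411503]), 'tool_rot': array([[-9.75492130e-01,  2.20034054e-01, -3.45935714e-04],
       [ 2.20034300e-01,  9.75491572e-01, -1.04891937e-03],
       [ 1.06659392e-04, -1.09933031e-03, -9.99999390e-01]]), 'force': array([0.50730331, 0.44939989, 0.93581167]), 'moment': array([ 0.0188668 , -0.04768215, -0.02108322]), 'finger_force': 0.0, 'finger_gap': 1.0002622663633856}
top {'fx': 472.613742631237, 'fy': 472.613742631237, 'cx': 316.2050191704764, 'cy': 241.91852234517708, 'eye': array([0.41514794, 0.13944612, 1.13651957]), 'attitude': array([[-0.02838559, -0.9929821 ,  0.11480767],
       [-0.99943002,  0.03029261,  0.01489976],
       [-0.01827302, -0.11431929, -0.99327599]])}
side {'fx': 508.21464521027997, 'fy': 508.21464521027997, 'cx': 328.77715516857575, 'cy': 231.22134912454385, 'eye': array([0.5181481 , 1.1128819 , 0.47205659]), 'attitude': array([[-9.99792411e-01, -1.91274140e-02, -7.01975865e-03],
       [-2.65973868e-04,  3.56753266e-01, -9.34198607e-01],
       [ 2.03731253e-02, -9.34002810e-01, -3.56684295e-01]])}
```

View pics/top0.png

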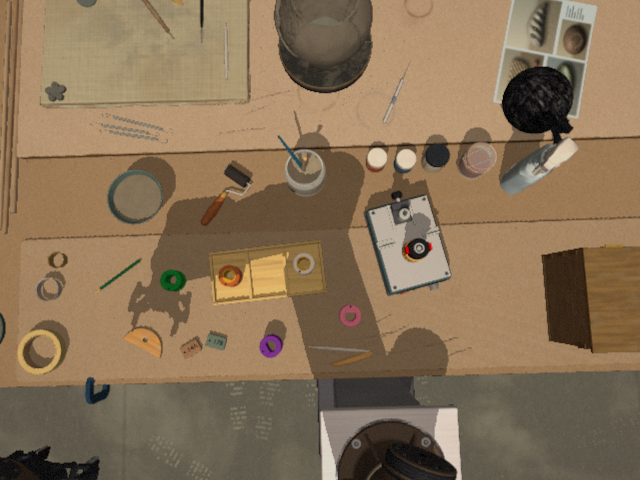

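View pics/side0.png

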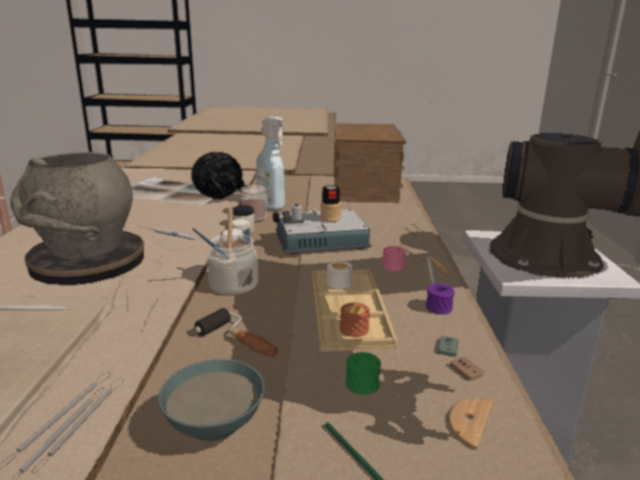

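The top view shows the embosser at about (410,245), with the collar and its red buttons at (418,249). The tray is at (268,273), with the white roller at (303,264), terracotta at (230,275) and the middle bay empty. The pots are behind the machine at (376,158), (405,159) and (437,155).

```bash
python3 - <<'E'
from h import *
f=np.load('pics/top0.npz'); p,d=f['p'],f['d']; c=optics.get_calibration('top')
P=cloud(c,d); hsv=cv2.cvtColor(p,cv2.COLOR_RGB2HSV)
v,u=np.mgrid[:480,:640]
def near(a,b,r): return (abs(u-a)<r)&(abs(v-b)<r)
for nm,a,b,r,lo,hi in (('collar',418,249,18,.128,.15),('white',303,264,16,.04,.06),('terra',230,275,16,.04,.06),('plate',410,245,60,.05,.06)):
    m=near(a,b,r)&(P[...,2]>lo)&(P[...,2]<hi); q=P[m]; 
    (x,y),rad=cv2.minEnclosingCircle(q[:,:2].astype(np.float32)); print(nm,m.sum(),q.mean(0).round(4),(x,y,rad))
    if nm=='plate': print(cv2.minAreaRect(q[:,:2].astype(np.float32)))
m=near(268,273,65)&(P[...,2]>.012)&(P[...,2]<.024); print('tray',cv2.minAreaRect(P[m][:,:2].astype(np.float32)))
m=near(418,249,20)&(hsv[...,1]>150)&((hsv[...,0]<8)|(hsv[...,0]>172))&(hsv[...,2]>90)
n,l,st,ce=cv2.connectedComponentsWithStats(m.astype(np.uint8))
for i in range(1,n): print('red',st[i,4],ce[i],P[l==i].mean(0).round(4),onplane(c,*ce[i],.135).round(4))
big=cv2.resize(p[180:320,200:470],None,fx=2.9,fy=2.9,interpolation=cv2.INTER_CUBIC); save('crop.png',big)
E
```

```text
collar 394 [ 0.5121 -0.0616  0.1371] (0.512689471244812, -0.06282289326190948, 0.028557205572724342)
white 289 [0.4931 0.1868 0.0471] (0.49362966418266296, 0.1870984137058258, 0.025303183123469353)
terra 291 [0.47   0.3598 0.0469] (0.47102537751197815, 0.3595739006996155, 0.02533065341413021)
plate 4037 [ 0.5267 -0.0571  0.0561] (0.5320132970809937, -0.056955523788928986, 0.11841040849685669)
((0.5315027236938477, -0.05839618295431137), (0.20374882221221924, 0.14651112258434296), 14.2839994430542)
tray ((0.4818291664123535, 0.27917706966400146), (0.317850798368454, 0.27889496088027954), 3.391099452972412)
red 18 [429.77777778 246.        ] [ 0.5149 -0.0863  0.1346] [ 0.5148 -0.0862  0.135 ]
red 29 [406.44827586 249.82758621] [ 0.5086 -0.0372  0.1308] [ 0.5082 -0.0365  0.135 ]
```

View pics/crop.png

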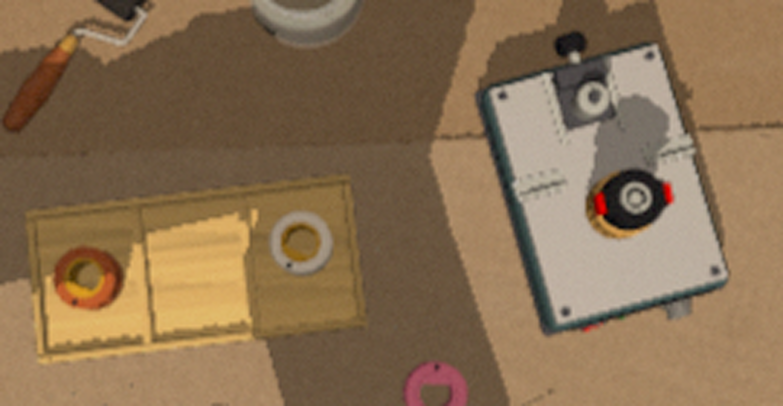

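The crop shows the white roller's dot at (289,264) against its centre at (302,243). It also shows the machine yawed about 15°, and the collar's button line. Next I'll add a move planner and approach by way of the tray.

```bash
cat >> h.py <<'E'
def plan(*wps):
    """wps: (x,y,z of grasp point, yaw deg of tool y axis or None); prints shift/spin from present pose"""
    s=bot.read_state(); R=s['tool_rot']; p=s['ee_pos']; y0=np.degrees(np.arctan2(R[1,1],R[0,1]))
    print('clock',round(s['clock'],2),'grasp pt',(p+.155*R[:,2]).round(4),'yaw',y0.round(2),'F',s['force'].round(1),'gap',round(s['finger_gap'],3),'j6',s['joint_positions'][5].round(2))
    for x,y,z,a in wps:
        t=np.array([x,y,z+.155]); sp=0 if a is None else (y0-a+90)%180-90
        print((R.T@(t-p)).round(4),'spin',round(sp,1))
E
python3 - <<'E'
from h import *
c=optics.get_calibration('wrist'); s=bot.read_state(); R=s['tool_rot']
print('cam in tool',R.T@(c['eye']-s['ee_pos']),(R.T@c['attitude']).round(3),c['fx'])
plan((.45,.28,.25,97.6),(.513,-.062,.25,97.6))
E
```

```text
cam in tool [ 0.07560746 -0.00190379  0.030378  ] [[ 0.001 -0.955 -0.296]
 [ 1.     0.001 -0.   ]
 [ 0.001 -0.296  0.955]] 366.72054295241696
clock 0.1 grasp pt [0.1374 0.6095 0.2492] yaw 77.29 F [ 0.3 -0.3 -0.9] gap 0.996 j6 -0.11
[-0.3774 -0.2528 -0.0006] spin -20.3
[-5.141e-01 -5.726e-01 -3.000e-04] spin -20.3
```

Call:
jog_arm --series '[[[-0.04,-0.03,0],-3,-1],[[-0.075,-0.052,0],-6,-1],[[-0.11,-0.075,0],-9,-1],[[-0.15,-0.1,0],-12,-1],[[-0.185,-0.125,0],-15,-1],[[-0.22,-0.148,0],-18,-1],[[-0.26,-0.172,0],-20.3,-1],[[-0.3,-0.197,0],-20.3,-1],[[-0.335,-0.222,0],-20.3,-1],[[-0.377,-0.253,0],-20.3,-1],[[-0.377,-0.253,0],-20.3,-1],[[-0.377,-0.253,0],-20.3,-1]]'

```text
clock: 1.1
ee_pos: [0.453, 0.276, 0.4044]
tool_rot: [[-0.992, -0.128, 0.001], [-0.128, 0.992, -0.001], [-0.001, -0.001, -1.0]]
force: [-0.9, 0.2, 0.1]
finger_gap: 1.0
finger_force: 0.0
```

```bash
python3 - <<'E'
from h import *
p,d,c=grab('wrist'); save('w1.png',p); np.savez('pics/w1.npz',p=p,d=d,e=c['eye'],a=c['attitude'])
plan((.45,.28,.25,97.6),(.513,-.062,.25,97.6))
P=cloud(c,d); hsv=cv2.cvtColor(p,cv2.COLOR_RGB2HSV)
m=(P[...,2]>.043)&(P[...,2]<.052)
n,l,st,ce=cv2.connectedComponentsWithStats(m.astype(np.uint8))
for i in range(1,n):
    if st[i,4]>150:
        q=P[l==i]; print(st[i],q.mean(0).round(4),cv2.minEnclosingCircle(q[:,:2].astype(np.float32)),np.median(p[l==i],0))
m=((P[...,2]>.014)&(P[...,2]<.021)).astype(np.uint8)
n,l,st,ce=cv2.connectedComponentsWithStats(m)
i=1+np.argmax(st[1:,4]); print('tray',st[i],cv2.minAreaRect(P[l==i][:,:2].astype(np.float32)))
E
```

```text
clock 1.15 grasp pt [0.4514 0.2776 0.2493] yaw 97.34 F [-0.8  1.   0.4] gap 1.002 j6 -1.27
[ 0.0011  0.0025 -0.0007] spin -0.3
[-0.0177 -0.3447 -0.0006] spin -0.3
[   0  133   70  200 2375] [0.5131 0.0098 0.047 ] ((0.5166521072387695, 0.008462900295853615), 0.09806989878416061) [ 86. 100.  96.]
[ 382  211   54   52 1752] [0.4661 0.3577 0.0472] ((0.4675794839859009, 0.3581236004829407), 0.02535259909927845) [217. 125.  86.]
[ 196  212   54   52 1752] [0.4891 0.1857 0.0473] ((0.49049824476242065, 0.18496359884738922), 0.025551054626703262) [191. 178. 158.]
[198 383  52  46 367] [0.6684 0.2001 0.0475] ((0.683273196220398, 0.19773751497268677), 0.0388609953224659) [135. 126. 112.]
[518 449  39  26 315] [0.7155 0.557  0.0481] ((0.7100827693939209, 0.5549154877662659), 0.029308104887604713) [111. 123. 111.]
tray [ 180  156  281  132 7145] ((0.4738381803035736, 0.27361392974853516), (0.12594841420650482, 0.27027392387390137), 4.953730583190918)
```

View pics/w1.png

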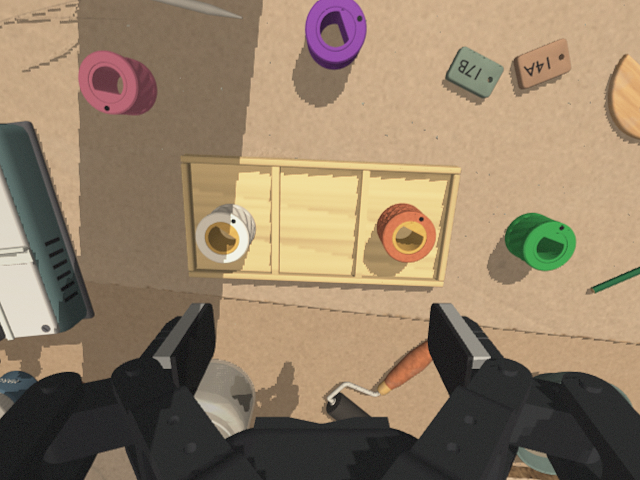

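The tray, white roller (222,236, dot at 233,221) and empty middle bay are clear. Now over the collar.

Call:
jog_arm --series '[[[-0.002,-0.04,0],0,-1],[[-0.004,-0.08,0],0,-1],[[-0.006,-0.12,0],0,-1],[[-0.008,-0.16,0],0,-1],[[-0.01,-0.2,0],0,-1],[[-0.012,-0.24,0],0,-1],[[-0.014,-0.28,0],0,-1],[[-0.016,-0.32,0],0,-1],[[-0.018,-0.344,0],0,-1],[[-0.018,-0.344,0],0,-1],[[-0.018,-0.344,0],0,-1],[[-0.018,-0.344,0],0,-1],[[-0.018,-0.344,0],0,-1]]'

```text
clock: 2.23
ee_pos: [0.5127, -0.0572, 0.4047]
tool_rot: [[-0.991, -0.134, -0.0], [-0.134, 0.991, 0.0], [0.0, 0.0, -1.0]]
force: [-0.6, 0.4, 0.2]
finger_gap: 1.001
finger_force: 0.0
```

```bash
python3 - <<'E'
from h import *
p,d,c=grab('wrist'); save('w2.png',p); np.savez('pics/w2.npz',p=p,d=d,e=c['eye'],a=c['attitude'])
P=cloud(c,d); hsv=cv2.cvtColor(p,cv2.COLOR_RGB2HSV); near=np.hypot(P[...,0]-.513,P[...,1]+.062)<.05
m=near&(P[...,2]>.134)&(P[...,2]<.142)
q=P[m]; print('top',m.sum(),q.mean(0),cv2.minEnclosingCircle(q[:,:2].astype(np.float32)))
m=near&(hsv[...,1]>150)&((hsv[...,0]<8)|(hsv[...,0]>172))&(hsv[...,2]>90)&(P[...,2]>.1)
n,l,st,ce=cv2.connectedComponentsWithStats(m.astype(np.uint8)); r=[]
for i in range(1,n):
    if st[i,4]>20: r.append(np.append(P[l==i].mean(0),st[i,4])); print(r[-1].round(4),ce[i])
v=r[0]-r[1]; print('mid',(r[0]+r[1])/2,'yaw',np.degrees(np.arctan2(v[1],v[0])))
m=(P[...,2]>.053)&(P[...,2]<.0585)&(np.hypot(P[...,0]-.53,P[...,1]+.06)<.14)
print('plate',cv2.minAreaRect(P[m][:,:2].astype(np.float32)))
plan((.513,-.062,.2,97.6))
E
```

```text
top 3461 [ 0.50794624 -0.06486638  0.13780502] ((0.5089346766471863, -0.06488607823848724), 0.028442032635211945)
[ 5.106e-01 -8.990e-02  1.340e-01  1.940e+02] [276.68556701 231.77319588]
[ 5.040e-01 -4.060e-02  1.342e-01  2.100e+02] [349.65714286 231.9952381 ]
mid [ 5.07280596e-01 -6.52602557e-02  1.34067489e-01  2.02000000e+02] yaw -82.3704709007188
plate ((0.5301164984703064, -0.059887588024139404), (0.19476014375686646, 0.14570961892604828), 13.637173652648926)
clock 2.28 grasp pt [ 0.5127 -0.0572  0.2497] yaw 97.7 F [ 0.3  0.2 -0.7] gap 0.998 j6 -1.94
[ 0.0003 -0.0048  0.0497] spin 0.1
```

View pics/w2.png

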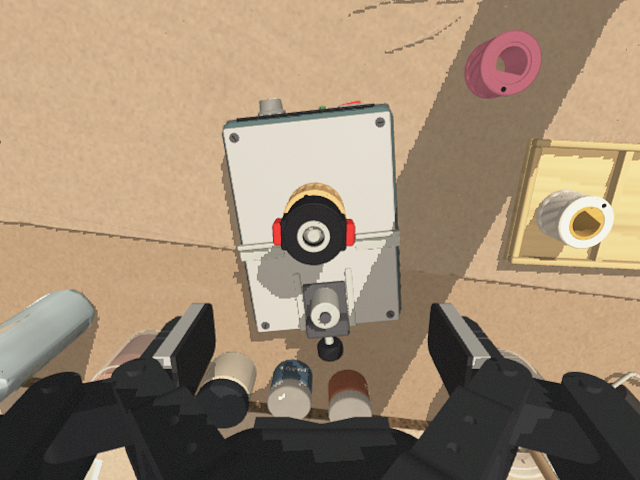

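The collar is at (313,235) with its buttons at (277,232) and (350,232). The top and wrist cameras disagree by about 4 mm, so I'll turn the tool 180° on the spot. Averaging the two wrist views cancels the camera's own offset.

Call:
jog_arm --series '[[[0.003,-0.006,0.005],7,-1],[[0.003,-0.006,0.01],14,-1],[[0.003,-0.006,0.02],21,-1],[[0.003,-0.006,0.03],28,-1],[[0.003,-0.006,0.04],35,-1],[[0.003,-0.006,0.04],42,-1],[[0.003,-0.006,0.04],49,-1],[[0.003,-0.006,0.04],56,-1],[[0.003,-0.006,0.04],63,-1],[[0.003,-0.006,0.04],70,-1],[[0.003,-0.006,0.04],77,-1],[[0.003,-0.006,0.04],84,-1],[[0.003,-0.006,0.04],91,-1],[[0.003,-0.006,0.04],98,-1],[[0.003,-0.006,0.04],105,-1],[[0.003,-0.006,0.04],112,-1],[[0.003,-0.006,0.04],119,-1],[[0.003,-0.006,0.04],126,-1],[[0.003,-0.006,0.04],133,-1],[[0.003,-0.006,0.04],140,-1]]'

```text
clock: 3.95
ee_pos: [0.5106, -0.0638, 0.3648]
tool_rot: [[0.678, 0.735, 0.0], [0.735, -0.678, 0.0], [0.0, 0.0, -1.0]]
force: [0.4, 0.1, -0.5]
finger_gap: 0.996
finger_force: 0.0
```

Call:
jog_arm --series '[[[0,0,0],7,-1],[[0,0,0],14,-1],[[0,0,0],21,-1],[[0,0,0],28,-1],[[0,0,0],35,-1],[[0,0,0],40,-1],[[0,0,0],40,-1],[[0,0,0],40,-1]]'

```text
clock: 4.62
ee_pos: [0.5106, -0.0642, 0.3648]
tool_rot: [[0.991, 0.136, 0.0], [0.136, -0.991, 0.0], [0.0, -0.0, -1.0]]
force: [-0.6, -0.5, -0.2]
finger_gap: 1.001
finger_force: 0.0
```

```bash
python3 - <<'E'
from h import *
p,d,c=grab('wrist'); save('w3.png',p); np.savez('pics/w3.npz',p=p,d=d,e=c['eye'],a=c['attitude'])
P=cloud(c,d); hsv=cv2.cvtColor(p,cv2.COLOR_RGB2HSV); near=np.hypot(P[...,0]-.513,P[...,1]+.062)<.05
m=near&(P[...,2]>.132)&(P[...,2]<.145)
q=P[m]; print('top',m.sum(),q.mean(0),cv2.minEnclosingCircle(q[:,:2].astype(np.float32)))
m=near&(hsv[...,1]>150)&((hsv[...,0]<8)|(hsv[...,0]>172))&(hsv[...,2]>90)&(P[...,2]>.1)
n,l,st,ce=cv2.connectedComponentsWithStats(m.astype(np.uint8)); r=[]
for i in range(1,n):
    if st[i,4]>20: r.append(np.append(P[l==i].mean(0),st[i,4])); print(r[-1].round(4),ce[i])
v=r[0]-r[1]; print('mid',(r[0]+r[1])/2,'yaw',np.degrees(np.arctan2(v[1],v[0])))
m=(P[...,2]>.053)&(P[...,2]<.0585)&(np.hypot(P[...,0]-.53,P[...,1]+.06)<.14)
print('plate',cv2.minAreaRect(P[m][:,:2].astype(np.float32)))
plan((.513,-.062,.2,97.6))
E
```

```text
top 4880 [ 0.51079287 -0.06506693  0.1376119 ] ((0.509382426738739, -0.0652669295668602), 0.028848940506577492)
[ 5.080e-01 -4.010e-02  1.337e-01  2.690e+02] [276.30855019 257.79925651]
[ 5.141e-01 -8.960e-02  1.341e-01  2.710e+02] [361.87084871 259.17712177]
mid [ 5.11078704e-01 -6.48202304e-02  1.33866933e-01  2.70000000e+02] yaw 97.07504773217694
plate ((0.5293835997581482, -0.06046663969755173), (0.19420047104358673, 0.14588387310504913), 13.442587852478027)
clock 4.67 grasp pt [ 0.5107 -0.0643  0.2098] yaw -82.16 F [ 0.  -0.1 -0.7] gap 0.998 j6 1.18
[ 0.0026 -0.002   0.0098] spin 0.2
```

Call:
jog_arm --series '[[[-0.0015,0.0005,0.03],0.5,-1],[[-0.0015,0.0005,0.055],0.5,-1],[[-0.0015,0.0005,0.075],0.5,-1],[[-0.0015,0.0005,0.086],0.5,-1],[[-0.0015,0.0005,0.086],0.5,-1],[[-0.0015,0.0005,0.086],0.5,1],[[-0.0015,0.0005,0.086],0.5,1],[[-0.0015,0.0005,0.086],0.5,1],[[-0.0015,0.0005,0.086],0.5,1],[[-0.0015,0.0005,0.086],0.5,1],[[-0.0015,0.0005,0.086],0.5,1],[[-0.0015,0.0005,0.086],0.5,1]]' --squeeze 40

```text
clock: 5.67
ee_pos: [0.5093, -0.0647, 0.2808]
tool_rot: [[0.992, 0.124, 0.002], [0.124, -0.992, 0.001], [0.003, -0.001, -1.0]]
force: [-2.3, 12.9, 17.9]
finger_gap: 0.528
finger_force: 38.3
```

Call:
jog_arm --series '[[[0,0,-0.005],0,1],[[0,0,-0.012],0,1],[[0,0,-0.02],0,1],[[0,0,-0.02],0,1]]'

```text
clock: 6.0
ee_pos: [0.5092, -0.0651, 0.3005]
tool_rot: [[0.992, 0.124, 0.002], [0.124, -0.992, 0.001], [0.002, -0.0, -1.0]]
force: [-0.6, 5.5, 4.2]
finger_gap: 0.523
finger_force: 44.4
```

Call:
jog_arm --series '[[[0,0,-0.02],0,1],[[0,0,-0.04],0,1],[[0,0,-0.055],0,1],[[0.004,0.035,-0.055],0,1],[[0.009,0.075,-0.055],0,1],[[0.013,0.115,-0.055],0,1],[[0.0175,0.149,-0.05],0,1],[[0.0175,0.149,-0.03],0,1],[[0.0175,0.149,0.0],0,1],[[0.0175,0.149,0.03],0,1],[[0.0175,0.149,0.06],0,1],[[0.0175,0.149,0.06],0,1]]'

```text
clock: 7.0
ee_pos: [0.5441, -0.211, 0.2347]
tool_rot: [[0.992, 0.124, -0.006], [0.124, -0.992, 0.003], [-0.005, -0.004, -1.0]]
force: [-1.9, 1.5, -1.8]
finger_gap: 0.522
finger_force: 43.2
```

```bash
python3 - <<'E'
from h import *
p,d,c=grab('wrist'); t,dt,ct=grab('top'); save('w4.png',np.vstack([cv2.resize(p,(400,300)),cv2.resize(t[200:320,360:520],(400,300))]))
plan((.545,-.2107,.03,None))
E
```

```text
clock 7.1 grasp pt [ 0.5451 -0.2114  0.0842] yaw -82.89 F [-0.1 -0.3 -0.9] gap 0.521 j6 0.96
[-0.0001 -0.0007  0.0542] spin 0
```

View pics/w4.png

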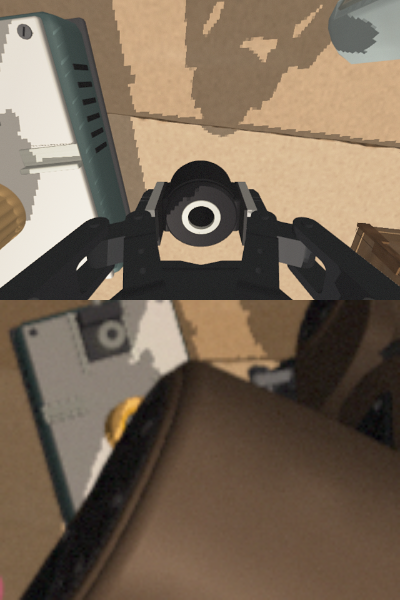

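The collar is held upright between the pads, at about (200,210) in the upper panel. Setting it down now.

Call:
jog_arm --series '[[[0,0,0.025],0,1],[[0,0,0.045],0,1],[[0,0,0.055],0,1],[[0,0,0.0575],0,1],[[0,0,0.0585],0,1],[[0,0,0.0585],0,1]]'

```text
clock: 7.6
ee_pos: [0.5454, -0.2115, 0.1816]
tool_rot: [[0.992, 0.124, 0.002], [0.124, -0.992, -0.001], [0.001, 0.001, -1.0]]
force: [0.7, 0.5, -0.8]
finger_gap: 0.522
finger_force: 43.3
```

Call:
jog_arm --series '[[[0,0,0.001],0,1],[[0,0,0.002],0,1],[[0,0,0.002],0,1]]'

```text
clock: 7.85
ee_pos: [0.5454, -0.2114, 0.181]
tool_rot: [[0.992, 0.124, 0.003], [0.124, -0.992, -0.001], [0.003, 0.002, -1.0]]
force: [-4.7, 3.8, 19.2]
finger_gap: 0.522
finger_force: 48.7
```

Call:
jog_arm --series '[[[0,0,0.001],0,-0.6],[[0,0,0],0,-0.8],[[0,0,0],0,-1],[[0,0,0],0,-1],[[0,0,0],0,-1],[[0,0,-0.03],0,-1],[[0,0,-0.07],0,-1],[[0,0,-0.11],0,-1],[[0,0,-0.15],0,-1],[[-0.004,-0.03,-0.175],0,-1],[[-0.009,-0.07,-0.184],0,-1],[[-0.013,-0.11,-0.184],0,-1],[[-0.018,-0.15,-0.184],0,-1],[[-0.018,-0.15,-0.184],0,-1],[[-0.018,-0.15,-0.184],0,-1],[[-0.018,-0.15,-0.184],0,-1]]'

```text
clock: 9.18
ee_pos: [0.5089, -0.0649, 0.3623]
tool_rot: [[0.992, 0.124, 0.001], [0.124, -0.992, -0.0], [0.0, 0.0, -1.0]]
force: [-0.1, -0.7, -1.4]
finger_gap: 1.004
finger_force: 0.0
```

```bash
python3 - <<'E'
from h import *
p,d,c=grab('wrist'); np.savez('pics/w5.npz',p=p,d=d,e=c['eye'],a=c['attitude'])
plan((.5093,-.065,.088,97.4))
P=cloud(c,d); near=np.hypot(P[...,0]-.5093,P[...,1]+.065)<.032
m=near&(P[...,2]>.095)&(P[...,2]<.105); q=P[m]; print('roller',m.sum(),q.mean(0),cv2.minEnclosingCircle(q[:,:2].astype(np.float32)))
ms=near&(P[...,2]>.127)&(P[...,2]<.145)&(np.hypot(P[...,0]-.5093,P[...,1]+.065)<.012); print('tip',ms.sum(),P[ms].mean(0))
g=p.max(2); dk=m&(g<75); n,l,st,ce=cv2.connectedComponentsWithStats(dk.astype(np.uint8))
for i in range(1,n):
    if st[i,4]>4: print('dark',st[i],ce[i],onplane(c,*ce[i],.1))
v,u=np.where(m); a=p[v.min()-10:v.max()+10,u.min()-10:u.max()+10]
t,dt,ct=grab('top')
b=cv2.resize(a,None,fx=5,fy=5,interpolation=cv2.INTER_CUBIC); print(u.min()-10,v.min()-10,b.shape); save('w5.png',b[:600,:800])
E
```

```text
clock 9.23 grasp pt [ 0.5091 -0.0655  0.2072] yaw -82.93 F [ 0.1  0.4 -0.5] gap 1.004 j6 1.19
[ 0.0003 -0.0004  0.1192] spin -0.3
roller 3563 [ 0.51162892 -0.06517377  0.09987807] ((0.5089686512947083, -0.06570253521203995), 0.025475041940808296)
tip 410 [ 0.51051602 -0.06514223  0.13556761]
dark [326 268   5   5  20] [327.7 269.9] [ 0.49039539 -0.07377555  0.1       ]
272 194 (465, 470, 3)
```

View pics/w5.png

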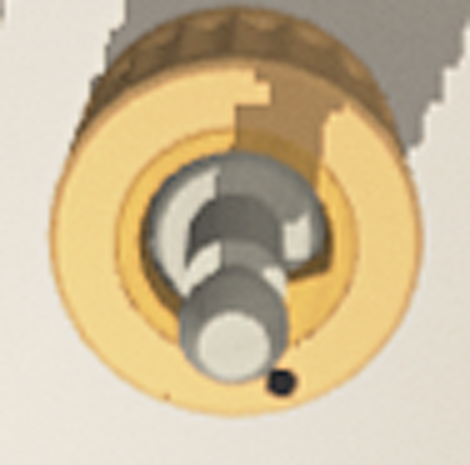

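The crop shows the dot at about (281,381), lower right of the stub, so the roller's flat points near -156°. Grasping the wooden roller.

Call:
jog_arm --series '[[[0,0,0.035],0,-1],[[0,0,0.07],0,-1],[[0,0,0.1],0,-1],[[0,0,0.115],0,-1],[[0,0,0.117],0,-1],[[0,0,0.117],0,1],[[0,0,0.117],0,1],[[0,0,0.117],0,1],[[0,0,0.117],0,1],[[0,0,0.117],0,1],[[0,0,0.117],0,1]]' --squeeze 40

```text
clock: 10.2
ee_pos: [0.5088, -0.0644, 0.2466]
tool_rot: [[0.992, 0.123, 0.002], [0.123, -0.992, 0.0], [0.002, 0.0, -1.0]]
force: [-0.1, 5.6, 3.0]
finger_gap: 0.572
finger_force: 41.4
```

Call:
jog_arm --series '[[[0,0,-0.02],0,1],[[0,0,-0.05],0,1],[[0,0,-0.085],0,1],[[0,0,-0.1],0,1],[[0,-0.03,-0.1],-7,1],[[0.001,-0.06,-0.1],-14,1],[[0.002,-0.09,-0.1],-21,1],[[0.003,-0.12,-0.1],-28,1],[[0.004,-0.15,-0.1],-35,1],[[0.005,-0.18,-0.1],-42,1],[[0.006,-0.21,-0.1],-49,1],[[0.007,-0.24,-0.1],-56,1],[[0.007,-0.28,-0.1],-63,1],[[0.007,-0.31,-0.08],-70,1],[[0.007,-0.34,-0.06],-77,1],[[0.007,-0.34,-0.04],-84,1],[[0.007,-0.34,-0.02],-88,1],[[0.007,-0.34,-0.02],-88,1],[[0.007,-0.34,-0.02],-88,1]]'

```text
clock: 11.78
ee_pos: [0.4737, 0.2736, 0.2657]
tool_rot: [[-0.086, 0.996, -0.0], [0.996, 0.086, -0.0], [-0.0, -0.0, -1.0]]
force: [0.3, 0.4, -0.6]
finger_gap: 0.565
finger_force: 43.5
```

```bash
python3 - <<'E'
from h import *
t,d,c=grab('top'); np.savez('pics/top6.npz',p=t,d=d); plan((.474,.274,.038,5))
p,d,c=grab('wrist')
save('w6.png',np.vstack([cv2.resize(p,(400,300)),cv2.resize(t[220:310,350:470],(400,300),interpolation=cv2.INTER_CUBIC)]))
E
```

```text
clock 11.83 grasp pt [0.4741 0.2735 0.1115] yaw 4.92 F [ 0.4 -0.   0.2] gap 0.57 j6 0.32
[0.0005 0.0001 0.0735] spin -0.1
```

View pics/w6.png

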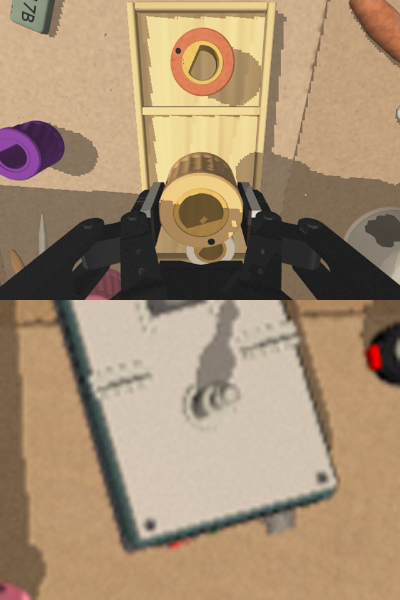

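The wooden roller is held level over the middle bay, and the collar stands at the bench spot. Lowering it.

Call:
jog_arm --series '[[[0,0,0.03],0,1],[[0,0,0.055],0,1],[[0,0,0.067],0,1],[[0,0,0.071],0,1],[[0,0,0.0725],0,1],[[0,0,0.0735],0,1]]'

```text
clock: 12.38
ee_pos: [0.4737, 0.2731, 0.1936]
tool_rot: [[-0.087, 0.996, 0.0], [0.996, 0.087, 0.0], [-0.0, 0.0, -1.0]]
force: [-7.1, -6.8, 19.2]
finger_gap: 0.569
finger_force: 45.6
```

Call:
jog_arm --series '[[[0,0,-0.001],0,-0.4],[[0,0,-0.001],0,-0.5],[[0,0,-0.001],0,-0.5],[[0,0,-0.001],0,-0.5],[[0,0,-0.03],0,-0.5],[[0,0,-0.065],0,-0.5],[[0,0,-0.1],0,-0.8],[[-0.03,0.003,-0.12],0,-1],[[-0.065,0.006,-0.12],0,-1],[[-0.09,0.0085,-0.12],0,-1],[[-0.09,0.0085,-0.12],0,-1],[[-0.09,0.0085,-0.12],0,-1],[[-0.09,0.0085,-0.12],0,-1]]'

```text
clock: 13.47
ee_pos: [0.4901, 0.1848, 0.3118]
tool_rot: [[-0.088, 0.996, 0.0], [0.996, 0.088, 0.0], [0.0, 0.0, -1.0]]
force: [-0.6, 0.6, -0.2]
finger_gap: 1.001
finger_force: 0.0
```

```bash
python3 - <<'E'
from h import *
p,d,c=grab('wrist'); np.savez('pics/w7.npz',p=p,d=d,e=c['eye'],a=c['attitude'])
plan((.4903,.185,.037,5))
P=cloud(c,d)
for nm,x,y in (('white',.4903,.185),('wood',.474,.2735)):
    m=(np.hypot(P[...,0]-x,P[...,1]-y)<.035)&(P[...,2]>.042)&(P[...,2]<.052); q=P[m]
    if m.sum()<99: continue
    ctr=cv2.minEnclosingCircle(q[:,:2].astype(np.float32)); print(nm,m.sum(),q.mean(0),ctr)
    dk=m&(p.max(2)<75); n,l,st,ce=cv2.connectedComponentsWithStats(dk.astype(np.uint8))
    for i in range(1,n):
        if st[i,4]>4: w=onplane(c,*ce[i],.047); v=w[:2]-ctr[0]; print('dark',st[i],w,np.hypot(*v),np.degrees(np.arctan2(v[1],v[0])))
# spindle flat from top view, zoom
t=np.load('pics/top6.npz')['p']; save('sp.png',cv2.resize(t[235:265,395:435],(800,600),interpolation=cv2.INTER_CUBIC))
E
```

```text
clock 13.52 grasp pt [0.49   0.1852 0.1567] yaw 5.1 F [0.1 0.6 0.2] gap 1.001 j6 0.15
[-0.0003  0.0003  0.1197] spin 0.1
white 3373 [0.49014518 0.18588141 0.04727646] ((0.4909842610359192, 0.18435412645339966), 0.025419538840651512)
dark [294 222   6   5  23] [0.47218026 0.19402288 0.047     ] 0.021144153663072797 152.78841298239388
wood 4522 [0.47363925 0.2718123  0.04731401] ((0.4734889566898346, 0.27159005403518677), 0.02523064985871315)
dark [315 131   6   6  26] [0.48112189 0.25282499 0.047     ] 0.020258063218939575 -67.86532941760049
```

White roller's flat is at about 153° and the wooden roller stands in the middle bay. Grasping the white one.

Call:
jog_arm --series '[[[0,0.0006,0.035],0,-0.7],[[0,0.0006,0.07],0,-0.6],[[0,0.0006,0.1],0,-0.6],[[0,0.0006,0.114],0,-0.6],[[0,0.0006,0.1175],0,-0.6],[[0,0.0006,0.1175],0,-0.6],[[0,0.0006,0.1175],0,1],[[0,0.0006,0.1175],0,1],[[0,0.0006,0.1175],0,1],[[0,0.0006,0.1175],0,1],[[0,0.0006,0.1175],0,1]]' --squeeze 40

```text
clock: 14.43
ee_pos: [0.4908, 0.185, 0.1955]
tool_rot: [[-0.089, 0.996, 0.002], [0.996, 0.089, 0.001], [0.001, 0.002, -1.0]]
force: [-1.6, 4.3, 7.4]
finger_gap: 0.567
finger_force: 42.3
```

Call:
jog_arm --series '[[[0,0,-0.02],0,1],[[0,0,-0.055],0,1],[[0,0,-0.095],0,1],[[-0.02,0.004,-0.13],-7,1],[[-0.05,0.01,-0.155],-14,1],[[-0.085,0.016,-0.17],-21,1],[[-0.125,0.024,-0.17],-28,1],[[-0.16,0.031,-0.17],-35,1],[[-0.2,0.039,-0.17],-42,1],[[-0.24,0.047,-0.17],-49,1],[[-0.275,0.053,-0.17],-50.7,1],[[-0.301,0.0586,-0.17],-50.7,1],[[-0.301,0.0586,-0.17],-50.7,1],[[-0.301,0.0586,-0.17],-50.7,1],[[-0.301,0.0586,-0.17],-50.7,1]]'

```text
clock: 15.68
ee_pos: [0.5754, -0.1096, 0.3644]
tool_rot: [[-0.827, 0.563, -0.0], [0.563, 0.827, 0.0], [0.0, 0.0, -1.0]]
force: [0.1, 0.5, -1.1]
finger_gap: 0.57
finger_force: 42.4
```

```bash
python3 - <<'E'
from h import *
p,d,c=grab('wrist'); np.savez('pics/w8.npz',p=p,d=d,e=c['eye'],a=c['attitude'])
plan((.5093,-.065,.2,None)); P=cloud(c,d)
near=np.hypot(P[...,0]-.5093,P[...,1]+.065)<.02
m=near&(P[...,2]>.127); q=P[m]; print('tip',m.sum(),cv2.minEnclosingCircle(q[:,:2].astype(np.float32)) if m.any() else 0, q[:,2].max() if m.any() else 0)
m=near&(P[...,2]>.0915)&(P[...,2]<.1); q=P[m]; print('D',m.sum(),q.mean(0),cv2.minEnclosingCircle(q[:,:2].astype(np.float32)))
v,u=np.where(near); print(u.min(),u.max(),v.min(),v.max())
u0,v0=int(u.mean()),int(v.mean()); a=np.hstack([p[v0-35:v0+35,u0-35:u0+35],np.repeat((np.clip((P[v0-35:v0+35,u0-35:u0+35,2:]-.05)/.09,0,1)*255).astype(np.uint8),3,2)])
print(u0,v0); save('w8.png',cv2.resize(a,(800,400),interpolation=cv2.INTER_CUBIC))
E
```

```text
clock 15.73 grasp pt [ 0.5754 -0.1091  0.2095] yaw 55.82 F [-0.6 -0.1 -1. ] gap 0.566 j6 -1.27
[ 0.0794 -0.0006  0.0095] spin 0
tip 1709 ((0.5093492865562439, -0.06512116640806198), 0.00653231143951416) 0.3340441888308973
D 538 [ 0.51272146 -0.06431125  0.09686468] ((0.5094396471977234, -0.06497853249311447), 0.01202293112874031)
0 639 0 479
324 157
```

View pics/w8.png

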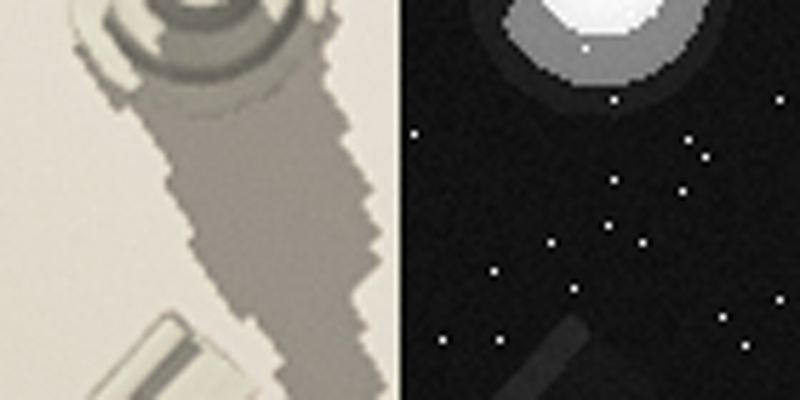

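The spindle appears at the crop's top with its axis measured at (0.5094, -0.065). I'll get the flat from the saved depth.

```bash
python3 - <<'E'
from h import *
f=np.load('pics/w8.npz'); c=optics.get_calibration('wrist'); c=dict(c,eye=f['e'],attitude=f['a']); P=cloud(c,f['d'])
r=P[...,:2]-[.5094,-.065]; R=np.hypot(r[...,0],r[...,1]); z=P[...,2]
th=np.degrees(np.arctan2(r[...,1],r[...,0]))%360
m=(R<.0128)&(z>.0925)&(z<.1)
h=cv2.convexHull(r[m].astype(np.float32))[:,0]; e=np.roll(h,-1,0)-h; L=np.hypot(*e.T); i=L.argmax()
n=np.array([e[i,1],-e[i,0]]); mid=h[i]+e[i]/2; n*=np.sign(n@mid); print('chord',L[i],'dist',n@mid/L[i],'phi',np.degrees(np.arctan2(n[1],n[0]))%360)
for a in range(0,360,15):
    k=m&(abs((th-a+180)%360-180)<7.5); print(a,k.sum(),(R[k].max()*1e3).round(1) if k.any() else None, end=' | ')
E
```

```text
chord 0.012006984 dist 0.0065185884 phi 205.17197
0 34 12.0 | 15 32 11.9 | 30 31 11.8 | 45 30 12.0 | 60 30 11.9 | 75 27 11.7 | 90 25 11.9 | 105 27 11.8 | 120 25 11.9 | 135 27 11.9 | 150 18 11.9 | 165 2 9.1 | 180 0 None | 195 0 None | 210 0 None | 225 0 None | 240 3 8.6 | 255 21 11.6 | 270 34 11.9 | 285 35 11.9 | 300 33 11.8 | 315 35 12.0 | 330 36 11.8 | 345 33 11.9 |
```

```bash
python3 - <<'E'
from h import *
f=np.load('pics/w8.npz'); c=optics.get_calibration('wrist'); c=dict(c,eye=f['e'],attitude=f['a']); P=cloud(c,f['d']); p=f['p']
m=(np.hypot(P[...,0]-.5754,P[...,1]+.1091)<.03)&(abs(P[...,2]-.216)<.004); q=P[m]
ctr=np.array(cv2.minEnclosingCircle(q[:,:2].astype(np.float32))[0]); print(m.sum(),q.mean(0),ctr)
dk=(np.hypot(P[...,0]-.5754,P[...,1]+.1091)<.03)&(abs(P[...,2]-.216)<.006)&(p.max(2)<75); n,l,st,ce=cv2.connectedComponentsWithStats(dk.astype(np.uint8))
for i in range(1,n):
    if st[i,4]>4: w=onplane(c,*ce[i],q[:,2].mean()); v=w[:2]-ctr; print(st[i],w,np.hypot(*v),np.degrees(np.arctan2(v[1],v[0]))%360)
E
```

```text
11102 [ 0.5718303  -0.1092238   0.21605781] [ 0.57429671 -0.10836368]
[247 305  12  64 260] [ 0.5586808  -0.1303359   0.21605781] 0.02695616512982986 234.598150495426
[268 304  11  11  86] [ 0.55496159 -0.11867888  0.21605781] 0.021914610156183654 208.0797196834247
[384 305  13  69 300] [ 0.58788997 -0.0900696   0.21605781] 0.0227914453959795 53.386123160865225
```

```bash
python3 - <<'E'
from h import *
from scipy.optimize import least_squares
f=np.load('pics/w8.npz'); c=optics.get_calibration('wrist'); c=dict(c,eye=f['e'],attitude=f['a']); P=cloud(c,f['d']); p=f['p']
m=(np.hypot(P[...,0]-.5754,P[...,1]+.1091)<.03)&(abs(P[...,2]-.216)<.0015)
mm=cv2.morphologyEx(m.astype(np.uint8),cv2.MORPH_CLOSE,np.ones((5,5)))
cs,hi=cv2.findContours(mm,cv2.RETR_CCOMP,cv2.CHAIN_APPROX_NONE)
zt=np.median(P[m][:,2]); print(zt)
dot=onplane(c,273.5,309.5,zt)[:2]
ou=max(cs,key=cv2.contourArea)[:,0]; X=np.array([onplane(c,u,v,zt)[:2] for u,v in ou])
s=least_squares(lambda k:np.hypot(*(X-k[:2]).T)-k[2],[.5743,-.1084,.025],loss='soft_l1',f_scale=.0004).x
v=dot-s[:2]; print(s,'dot',np.hypot(*v),np.degrees(np.arctan2(v[1],v[0]))%360, len(X), (abs(np.hypot(*(X-s[:2]).T)-s[2])<.0008).mean())
a=p[280:440,240:410]; save('w9.png',cv2.resize(a,None,fx=3.5,fy=3.5,interpolation=cv2.INTER_CUBIC))
E
```

```text
0.21620221838901096
[ 0.57335001 -0.11006812  0.02488025] dot 0.020082343536286542 205.18171966587417 442 0.8009049773755657
```

View pics/w9.png

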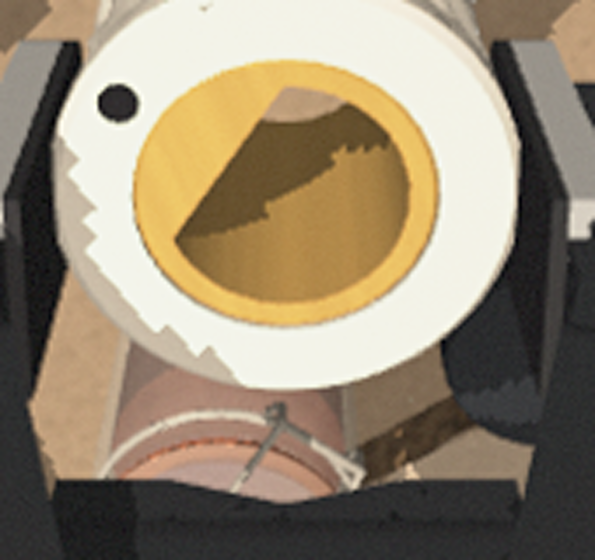

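The held white roller shows its dot at (273,309) full-frame, giving its flat at about 205°. The spindle's flat is at about 204.5°, so they match. Moving over the spindle and down to just above the D.

Call:
jog_arm --series '[[[0.03,0,0],0,1],[[0.06,0,0],0,1],[[0.0794,-0.0006,0],0,1],[[0.0794,-0.0006,0],0,1],[[0.0794,-0.0006,0.02],0,1],[[0.0794,-0.0006,0.045],0,1],[[0.0794,-0.0006,0.065],0,1],[[0.0794,-0.0006,0.075],0,1],[[0.0794,-0.0006,0.075],0,1],[[0.0794,-0.0006,0.075],0,1]]'

```text
clock: 16.57
ee_pos: [0.5101, -0.0655, 0.2895]
tool_rot: [[-0.827, 0.562, -0.0], [0.562, 0.827, 0.0], [0.0, 0.0, -1.0]]
force: [-0.1, 0.6, -0.8]
finger_gap: 0.568
finger_force: 42.3
```

```bash
python3 - <<'E'
from h import *
plan((.5094,-.065,.0935,None))
E
```

```text
clock 16.57 grasp pt [ 0.5101 -0.0654  0.1345] yaw 55.83 F [-0.1  0.6 -0.8] gap 0.568 j6 -1.23
[ 0.0009 -0.      0.041 ] spin 0
```

Call:
jog_arm --series '[[[0.0008,0,0.002],0,1],[[0.0008,0,0.004],0,1],[[0.0008,0,0.006],0,1],[[0.0008,0,0.008],0,1],[[0.0008,0,0.01],0,1],[[0.0008,0,0.01],0,1]]'

```text
clock: 17.07
ee_pos: [0.5095, -0.0651, 0.2793]
tool_rot: [[-0.827, 0.563, 0.002], [0.563, 0.827, 0.0], [-0.001, 0.001, -1.0]]
force: [4.5, 5.6, -3.0]
finger_gap: 0.571
finger_force: 42.4
```

It has gone onto the D at low force; continuing.

Call:
jog_arm --series '[[[0,0,0.006],0,1],[[0,0,0.012],0,1],[[0,0,0.018],0,1],[[0,0,0.024],0,1],[[0,0,0.028],0,1],[[0,0,0.03],0,1],[[0,0,0.031],0,1]]'

```text
clock: 17.65
ee_pos: [0.5097, -0.065, 0.2484]
tool_rot: [[-0.827, 0.562, 0.002], [0.562, 0.827, 0.0], [-0.002, 0.002, -1.0]]
force: [2.4, 7.1, 15.5]
finger_gap: 0.57
finger_force: 44.3
```

Call:
jog_arm --series '[[[0,0,0],0,-0.4],[[0,0,0],0,-0.5],[[0,0,0],0,-0.5],[[0,0,0],0,-0.5],[[0,0,-0.03],0,-0.5],[[0,0,-0.065],0,-0.6],[[0,0,-0.1],0,-1],[[-0.01,-0.01,-0.117],-7,-1],[[-0.035,-0.032,-0.117],-14,-1],[[-0.06,-0.055,-0.117],-21,-1],[[-0.085,-0.077,-0.117],-28,-1],[[-0.112,-0.101,-0.117],-35,-1],[[-0.112,-0.101,-0.1],-41.3,-1],[[-0.112,-0.101,-0.08],-41.3,-1],[[-0.112,-0.101,-0.08],-41.3,-1],[[-0.112,-0.101,-0.08],-41.3,-1],[[-0.112,-0.101,-0.08],-41.3,-1]]'

```text
clock: 19.07
ee_pos: [0.5451, -0.2117, 0.329]
tool_rot: [[-0.992, -0.123, 0.001], [-0.123, 0.992, -0.0], [-0.001, -0.0, -1.0]]
force: [0.3, 0.5, 0.5]
finger_gap: 1.003
finger_force: 0.0
```

```bash
python3 - <<'E'
from h import *
p,d,c=grab('wrist'); P=cloud(c,d); hsv=cv2.cvtColor(p,cv2.COLOR_RGB2HSV); save('w10.png',p)
near=np.hypot(P[...,0]-.5454,P[...,1]+.2114)<.04
q=P[near&(P[...,2]>.033)&(P[...,2]<.044)]; print('collar',q.mean(0),cv2.minEnclosingCircle(q[:,:2].astype(np.float32)))
m=near&(hsv[...,1]>150)&((hsv[...,0]<8)|(hsv[...,0]>172))&(hsv[...,2]>90)
n,l,st,ce=cv2.connectedComponentsWithStats(m.astype(np.uint8)); r=[]
for i in range(1,n):
    if st[i,4]>20: r.append(P[l==i].mean(0)); print(r[-1].round(4),st[i,4])
if len(r)>1: v=r[0]-r[1]; print('yaw',np.degrees(np.arctan2(v[1],v[0])))
k=(np.hypot(P[...,0]-.5094,P[...,1]+.065)<.03)&(P[...,2]>.09)&(P[...,2]<.15); print('roller z pct',k.sum(),np.percentile(P[k][:,2],[10,50,75,90]) if k.any() else 0)
plan((.5454,-.2114,.026,97.1))
t,dt,ct=grab('top'); T=cloud(ct,dt); k=(np.hypot(T[...,0]-.5128,T[...,1]+.0628)<.022)&(np.hypot(T[...,0]-.5128,T[...,1]+.0628)>.013); print('top ring z',np.median(T[k][:,2]),np.percentile(T[k][:,2],[20,80]))
E
```

```text
collar [ 0.54420204 -0.21334097  0.03784427] ((0.54559326171875, -0.21312524378299713), 0.02855856902897358)
[ 0.547  -0.2384  0.0337] 165
[ 0.5408 -0.1889  0.0342] 167
yaw -82.80450118431489
roller z pct 6923 [0.09697423 0.10031122 0.10125918 0.11866092]
clock 19.12 grasp pt [ 0.5453 -0.2117  0.1743] yaw 97.09 F [-0.   0.1 -0.1] gap 1.0 j6 -2.18
[-1.000e-04  2.000e-04  1.483e-01] spin -0.0
top ring z 0.10031472792701135 [0.09848519 0.10177708]
```

The roller's top is at 0.100, so it is fully seated. Picking the collar up.

Call:
jog_arm --series '[[[0,-0.0008,0.035],0,-1],[[0,-0.0008,0.075],0,-1],[[0,-0.0008,0.11],0,-1],[[0,-0.0008,0.135],0,-1],[[0,-0.0008,0.146],0,-1],[[0,-0.0008,0.147],0,-1],[[0,-0.0008,0.147],0,1],[[0,-0.0008,0.147],0,1],[[0,-0.0008,0.147],0,1],[[0,-0.0008,0.147],0,1],[[0,-0.0008,0.147],0,1],[[0,-0.0008,0.147],0,1],[[0,-0.0008,0.147],0,1]]' --squeeze 40

```text
clock: 20.25
ee_pos: [0.5454, -0.2127, 0.184]
tool_rot: [[-0.992, -0.123, 0.003], [-0.124, 0.992, -0.002], [-0.003, -0.002, -1.0]]
force: [-2.2, 2.0, 16.2]
finger_gap: 0.528
finger_force: 39.0
```

Call:
jog_arm --series '[[[0,0,-0.02],0,1],[[0,0,-0.06],0,1],[[0,0,-0.1],0,1],[[0,0,-0.14],0,1],[[0,0,-0.165],0,1],[[0.003,0.03,-0.165],0,1],[[0.008,0.07,-0.165],0,1],[[0.013,0.11,-0.165],0,1],[[0.0175,0.1509,-0.165],0,1],[[0.0175,0.1509,-0.165],0,1],[[0.0175,0.1509,-0.165],0,1],[[0.0175,0.1509,-0.165],0,1],[[0.0175,0.1509,-0.165],0,1]]'

```text
clock: 21.33
ee_pos: [0.5093, -0.0658, 0.3468]
tool_rot: [[-0.992, -0.123, 0.001], [-0.123, 0.992, -0.0], [-0.001, -0.001, -1.0]]
force: [0.7, -0.3, -1.8]
finger_gap: 0.52
finger_force: 44.7
```

```bash
python3 - <<'E'
from h import *
plan((.5094,-.065,.1285,None))
E
```

```text
clock 21.33 grasp pt [ 0.5095 -0.0659  0.1918] yaw 97.05 F [ 0.7 -0.3 -1.8] gap 0.52 j6 -1.95
[-0.0002  0.0008  0.0633] spin 0
```

Call:
jog_arm --series '[[[0,0.0008,0.006],0,1],[[0,0.0008,0.014],0,1],[[0,0.0008,0.02],0,1],[[0,0.0008,0.026],0,1],[[0,0.0008,0.031],0,1],[[0,0.0008,0.036],0,1],[[0,0.0008,0.036],0,1]]'

```text
clock: 21.92
ee_pos: [0.5089, -0.0643, 0.309]
tool_rot: [[-0.992, -0.123, -0.002], [-0.123, 0.992, 0.001], [0.001, 0.001, -1.0]]
force: [-0.1, -0.4, -0.7]
finger_gap: 0.519
finger_force: 44.7
```

Call:
jog_arm --series '[[[0,0,0.006],0,1],[[0,0,0.012],0,1],[[0,0,0.018],0,1],[[0,0,0.022],0,1],[[0,0,0.024],0,1],[[0,0,0.025],0,1]]'

```text
clock: 22.42
ee_pos: [0.5089, -0.0642, 0.2847]
tool_rot: [[-0.992, -0.123, -0.0], [-0.123, 0.992, 0.0], [0.0, 0.0, -1.0]]
force: [0.8, 0.5, -1.1]
finger_gap: 0.521
finger_force: 44.7
```

Call:
jog_arm --series '[[[0,0,0.001],0,1],[[0,0,0.002],0,1],[[0,0,0.002],0,1]]'

```text
clock: 22.67
ee_pos: [0.509, -0.0642, 0.2842]
tool_rot: [[-0.992, -0.123, 0.001], [-0.123, 0.992, -0.0], [-0.001, -0.0, -1.0]]
force: [-2.5, 1.0, 9.5]
finger_gap: 0.516
finger_force: 47.4
```

Call:
jog_arm --series '[[[0,0,0.001],0,-0.2],[[0,0,0.001],0,-0.6],[[0,0,0],0,-1],[[0,0,0],0,-1],[[0,0,0],0,-1],[[0,0,-0.03],0,-1],[[0,0,-0.06],0,-1],[[0,0,-0.09],0,-1],[[0,0,-0.115],0,-1],[[0,0,-0.115],0,-1],[[0,0,-0.115],0,-1],[[0,0,-0.115],0,-1]]'

```text
clock: 23.67
ee_pos: [0.5087, -0.0642, 0.3975]
tool_rot: [[-0.992, -0.124, -0.001], [-0.124, 0.992, 0.0], [0.001, 0.0, -1.0]]
force: [-0.0, -1.3, -0.9]
finger_gap: 0.998
finger_force: 0.0
```

```bash
python3 - <<'E'
from h import *
p,d,c=grab('wrist'); P=cloud(c,d); hsv=cv2.cvtColor(p,cv2.COLOR_RGB2HSV); save('w11.png',p)
near=np.hypot(P[...,0]-.5094,P[...,1]+.065)<.04
q=P[near&(P[...,2]>.132)&(P[...,2]<.145)]; print('collar',q.mean(0),q[:,2].std(),cv2.minEnclosingCircle(q[:,:2].astype(np.float32)))
m=near&(hsv[...,1]>150)&((hsv[...,0]<8)|(hsv[...,0]>172))&(hsv[...,2]>90)
a=P[m][:,:2]; print('button span',max(np.ptp(a@np.array([np.cos(t),np.sin(t)])) for t in np.radians([94,97,100])))
plan()
s,_,_=grab('side'); save('s2.png',s)
E
```

```text
collar [ 0.50724955 -0.06510178  0.13756828] 0.0016704697802917767 ((0.5085346698760986, -0.06493910402059555), 0.028791556134819984)
button span 0.0563280177846527
clock 23.72 grasp pt [ 0.5085 -0.0641  0.2422] yaw 97.09 F [ 0.5  0.5 -1.1] gap 0.999 j6 -1.95
```

View pics/w11.png

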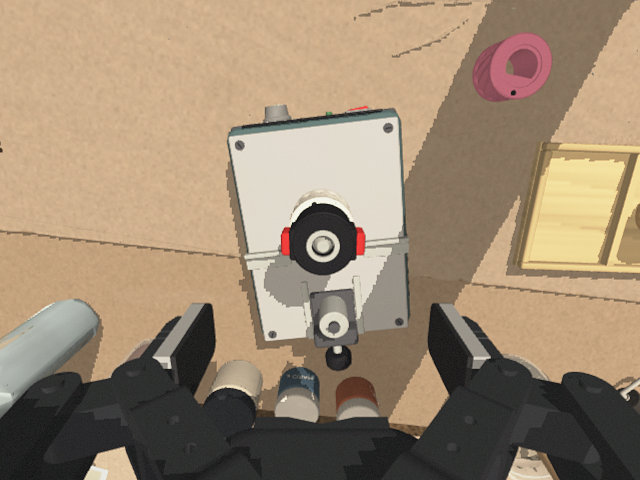

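The collar at (323,240) sits on the white roller with its top at 0.138. Its buttons span 56 mm, so they are out, and the pots are undisturbed. Handing in.

```bash
python3 -c "
from plant import bot
print(bot.job_done())"
```

```text
the job is handed in; nothing more can be done
None
```

The changeover is done and handed in after about 24 s of robot time, though the hand-in returned no verdict: the wooden roller stands in the middle bay, the white roller is fully seated on the spindle, and the collar is back on top with its buttons sprung out (56 mm span). I took the lock from that span and the collar's height and did not tug on it.

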